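# Hold the packing box open for the tray of cartons

### The job

A colleague is about to empty the white tray of small cartons into the packing box it stands beside, which is one of the two grey boxes. Lift that box's lid by its bar handle to 60 degrees from shut and hold it there: the lid falls shut if let go, so finish while still holding it steadily at that angle. Leave the other box shut and do not disturb anything else on the table.

Things in the scene. Friction and masses are not known exactly. Their poses are not given: they have to be found in the camera images.
- tray: white plastic tray, 160 x 110 mm, 32 mm high, holding six small cardboard cartons (up to 54 mm above the table); it stands beside one of the two boxes, on that box's outer side: at positive y (the robot's left) beside the left box, or at negative y beside the right box. The tape dispenser stands beside the other box. Origin at the centre of the tray's underside; loose, leave it alone
- left_box: the left packing box (at positive y, the robot's left): grey plastic, fixed to the table, 200 mm deep (x), 220 mm wide (y), 110 mm high, with a flat grey hinged lid of about the same size, 6 mm thick, lying on its rim; a bar handle sticks out level from the lid's front edge. Origin at the centre of the box's underside; x axis from its front (robot's side) to its back, where the hinge is
- left_box_bar (a point): middle of the left lid's handle: a round steel bar 12 mm thick, 130 mm long, parallel to the lid's front edge, joined to it by an arm at each end (118 mm clear between the arms, 39 mm clear between bar and lid edge). 253 mm from the hinge line; 113 mm above the table when shut. Moves with the lid: y along the bar, x in the lid's plane from bar to hinge, z square to the lid
- left_box_hinge (a point): middle of the left box's hinge line, on the box's far rim (the side away from the robot), 110 mm above the table; does not move with the lid; y axis along the hinge line, x axis horizontal, pointing from the box's front to its back
- left_box_lid (a joint): angle of the left box's lid in rad: 0 shut, grows as the lid's front edge rises, stop at 1.45; the lid turns about the hinge line. Weight and a light spring (about 0.3 N m per rad) always pull it shut, so it falls shut if let go; lifting takes about 2 to 4 N at the bar
- right_box: the right packing box (at negative y, the robot's right): grey plastic, fixed to the table, 200 mm deep (x), 220 mm wide (y), 110 mm high, with a flat grey hinged lid of about the same size, 6 mm thick, lying on its rim; a bar handle sticks out level from the lid's front edge. Origin at the centre of the box's underside; x axis from its front (robot's side) to its back, where the hinge is
- right_box_bar (a point): middle of the right lid's handle: a round steel bar 12 mm thick, 130 mm long, parallel to the lid's front edge, joined to it by an arm at each end (118 mm clear between the arms, 39 mm clear between bar and lid edge). 253 mm from the hinge line; 113 mm above the table when shut. Moves with the lid: y along the bar, x in the lid's plane from bar to hinge, z square to the lid
- right_box_hinge (a point): middle of the right box's hinge line, on the box's far rim (the side away from the robot), 110 mm above the table; does not move with the lid; y axis along the hinge line, x axis horizontal, pointing from the box's front to its back
- right_box_lid (a joint): angle of the right box's lid in rad: 0 shut, grows as the lid's front edge rises, stop at 1.45; the lid turns about the hinge line. Weight and a light spring (about 0.3 N m per rad) always pull it shut, so it falls shut if let go; lifting takes about 2 to 4 N at the bar
- dispenser: desk tape dispenser, black, 150 x 62 mm, 110 mm tall, loose; leave it alone; origin at the centre of its underside
- tape_roll: roll of brown packing tape lying flat on the table, 96 mm across, 48 mm tall, loose; leave it alone; origin at the centre of its underside
- carton: closed cardboard carton 90 x 65 x 45 mm, loose; leave it alone; origin at the centre of its underside
- marker: black marker pen lying down, 140 mm long, 18 mm thick, loose; leave it alone; origin on its underside
- mug: white mug, 80 mm across, 90 mm tall, with a handle, loose; leave it alone; origin at the centre of its underside
- glue: white glue bottle, 48 mm across, 120 mm tall, loose; leave it alone; origin at the centre of its underside

How it is judged:
On the way:
1. the robot lifts the lid of the box beside the tray (((world y of tray above 0 m and value of joint left_box_lid above 0.2 rad and contact force between any of the fingers, the arm and left_box_lid above 0.5 N) or (world y of tray below 0 m and value of joint right_box_lid above 0.2 rad and contact force between any of the fingers, the arm and right_box_lid above 0.5 N))), for 0.1 s.
At the end, for the whole second after the job is handed in: The lid of the box beside the tray stands at 60 degrees from shut, within 5.7 degrees (0.947 to 1.147 rad), still, and touched by the robot with more than 0.5 N; the other lid is shut (under 0.05 rad); the tray, dispenser and all other loose things are within 30 mm of where they began (((world y of tray above 0 m and value of joint left_box_lid between 0.947 and 1.147 rad and velocity of joint left_box_lid between -0.1 and 0.1 rad/s and contact force between any of the fingers, the arm and left_box_lid above 0.5 N and value of joint right_box_lid below 0.05 rad) or (world y of tray below 0 m and value of joint right_box_lid between 0.947 and 1.147 rad and velocity of joint right_box_lid between -0.1 and 0.1 rad/s and contact force between any of the fingers, the arm and right_box_lid above 0.5 N and value of joint left_box_lid below 0.05 rad)) and distance of each of tray, dispenser, tape_roll, carton, marker, mug, glue from where it was at the start of the episode below 0.03 m); the arm keeps its last pose, push and grip.
It fails at once if the lid of the other box is lifted ((world y of tray above 0 m and value of joint right_box_lid above 0.15 rad) or (world y of tray below 0 m and value of joint left_box_lid above 0.15 rad)).
It fails at once if the tray, dispenser or another loose thing is pushed away (distance of any of tray, dispenser, tape_roll, carton, marker, mug, glue from where it was at the start of the episode above 0.03 m).
It also fails if it takes over 37 s, if anything falls off the work surface, if the arm or the gripper's body presses on something with over 40 N, if the wrist force passes 120 N, or if a joint passes its speed limit or range.

### The arm

A 6-joint arm with a two-finger parallel gripper is mounted at the origin on the work surface. World frame = base frame: x ahead of the robot, y to its left, z up, the work surface at z = 0. Lengths are in m, angles in rad, forces in N, time in s.
With the tool pointing down it reaches from about 0.35 to 0.975 m from the base axis. Payload 4.9 kg.
Tool frame: the origin (TCP) lies at the very end of the fingers, on their centre line; the grasp point (between the pads) lies behind it (manip.pinch_z is the y of the grasp point in the tool frame, in m); y points along the fingers, x is the direction in which the jaws open and shut, and the axes are right-handed (so a half turn about y gives the same grasp; the last joint's range is limited). The gripper opens to 85 mm and grips with 20 to 120 N. Pads are 22 mm wide; open, the fingers measure 114 mm over their backs; the gripper's body (76 mm by 85 mm) begins 54 mm behind the grasp point. The pads swing forward as they close: fully open they stand 13 mm farther back than shut.
Start: joints at [1.079, 0.053, 1.613, -0, 1.476, -0.119], TCP at [0.228, 0.582, 0.231] pointing down, gripper open.
Joint ranges: [-3.01, 3.01], [-1.01, 2.22], [0.06, 2.58], [-1.02, 4.17], [0.09, 2.62], [-3.14, 3.14]. Speed limits (rad/s): [2.57, 2.57, 3.14, 3.14, 3.14, 3.14].

### API

Orientations are given as a unit quaternion [w, x, y, z].
In Python, from plant import manip gives the robot as it stands.
- The arm moves only by the tool drive_tool, never from a script. Its argument "motion" is a list of rows, each a list of 3 entries, a list of its own where there are three numbers: the shift along the tool's x, y, z in units of 25 mm (1.0 is 25 mm), then the turn, a rotation vector about the tool's x, y, z in units of 5 degrees (1.0 is 5 degrees), then the closure, from -1 (fully open) to 1 (shut). A call has 1 to 12 rows; each row shifts and turns the commanded pose from where the row before left it, along the tool's axes as they then stand; what a row does not reach is not made up. A row lasts 1/10 s, in which the tool goes at most 50 mm and 8.59 degrees, less where a joint would pass 70% of its speed; a pose out of reach is approached as far as the arm can. A call is refused whole if a number of a shift passes 1 or a number of a turn 1, either way. A call with a gripper value outside its range is refused whole. The fingers move at their own pace and stop on an object; the grip force is fixed at half the most. Time passes only in rows, so rows that do not move let the fingers close. It gives the time, the measured TCP pose, the force and the opening at its end, in the units of the state.
- manip.state(): the state, without advancing time (a new reading comes with each control period).
- manip.grab_frame(name): name is "scene" or "top" or "wrist"; returns a dict with "img" (480x640x3 uint8, blue, green, red), "range_z" (480x640 float32, m along the optical axis (not along the pixel's ray), 0 where there is no reading), "camera_matrix" (3x3 intrinsics, pixels), "world_from_camera" (4x4, takes a point from camera to world coordinates); the wrist camera has in their place "T_tool_cam" (4x4, takes a point from camera to tool coordinates, whose origin is the TCP and whose axes are the tool frame's). Camera axes: x right, y down, z forward; pixel columns grow to the right and rows downward; lengths in m; the calibration is good to about 2 mm. A picture is of the moment at which its call begins: read the wrist's pose just before it.
- manip.job_done(): hands the job in, once; it reports no verdict.
The state is a dict: "time": time; "joint_pos": joint angles; "joint_vel": joint speeds; "joint_efforts": joint torques, N m; "tool_pos": TCP position; "tool_rot": TCP orientation; "contact_force": force on the tool from outside, world axes, zero at the start; "ft_torque": the same for the moment, N m; "gripper_width": opening from 0.0 (shut) to 1.0 (fully open).
Only numpy, scipy, OpenCV 4.12 (cv2) and the standard library are available. Lean on these libraries where they do the work, as an engineer would, in place of code of your own. Each camera call takes 0.05 s, during which the arm holds its last target. There are 200 camera calls.

## Working session

There is one attempt and no reset: what is moved stays moved. The work goes in short steps, Python scripts to look and compute and a tool call to move; the robot and the scene stay as the last step left them, time stands still between calls to the robot, and variables do not carry over. Pictures are saved under pics/ and viewed, about 8 in all and at most 12, crops included, and the job is handed in when it is done.

Besides the shell and the picture viewer there is one more tool, called after ">>>" as name(argument=value, ...), one argument or row to a line, values as JSON. drive_tool: Moves the arm, as the interface text tells. Its arguments: {"type":"object","properties":{"motion":{"type":"array","items":{"type":"array"}}},"required":["motion"]}

```bash
mkdir -p pics
python3 - <<'E'
from plant import manip
import cv2,numpy as np
print(manip.state(),manip.pinch_z)
for n in("top","scene"):
    f=manip.grab_frame(n);cv2.imwrite(f"pics/{n}0.png",f["img"])
    np.savez(f"{n}0.npz",**{k:f[k] for k in f})
    print(n,f["camera_matrix"],f["world_from_camera"])
E
```

```text
{'time': 0.0, 'joint_pos': array([ 1.07900656e+00,  5.33952965e-02,  1.61431244e+00, -4.51066148e-06,
        1.47598097e+00, -1.19009759e-01]), 'joint_vel': array([-1.06455482e-04,  1.17853727e-03, -7.73667845e-05,  8.88477576e-04,
        1.89323325e-04,  1.39025688e-03]), 'joint_efforts': array([-7.13209429e-04, -3.93686378e+01, -3.70172954e+01, -1.87835817e-04,
        7.12881127e-03, -3.56204896e-05]), 'tool_pos': array([0.22733738, 0.58151561, 0.23002817]), 'tool_rot': array([-0.58365211,  0.58433934,  0.39802681, -0.39933998]), 'contact_force': array([ 0.52148583, -0.58599802,  0.09437684]), 'ft_torque': array([-0.01246605,  0.00671899, -0.00608328]), 'gripper_width': 1.0072679771919606} -0.0187
top [[473.79198599   0.         321.22068075]
 [  0.         473.79198599 232.45312007]
 [  0.           0.           1.        ]] [[-0.01931091 -0.98872159  0.14851503  0.3800233 ]
 [-0.99979956  0.01988145  0.00235785  0.00156804]
 [-0.00528395 -0.14843973 -0.98890734  1.19780986]
 [ 0.          0.          0.          1.        ]]
scene [[551.9548862    0.         324.71796128]
 [  0.         551.9548862  241.36443359]
 [  0.           0.           1.        ]] [[-0.52238449  0.70013871 -0.48674453  1.16968104]
 [ 0.85262633  0.42087541 -0.30966471  0.39899193]
 [-0.01194945 -0.57677524 -0.81681548  1.13518764]
 [ 0.          0.          0.          1.        ]]
```

View pics/top0.png

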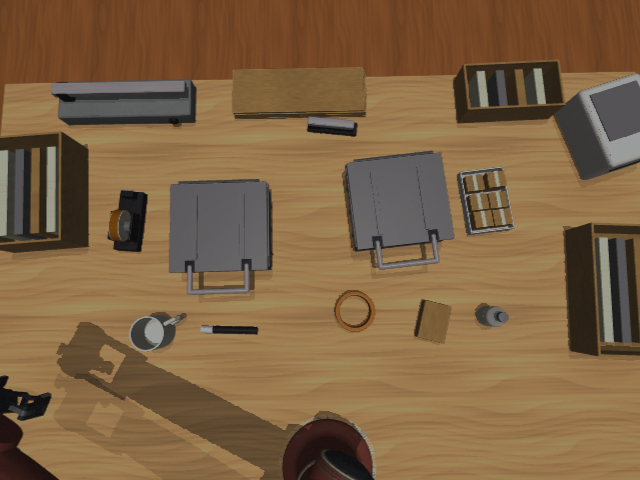

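View pics/scene0.png

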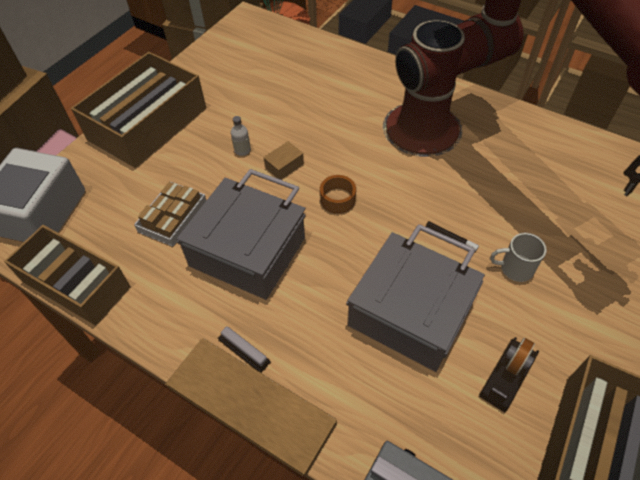

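The tray (about px 487,200, top view) is at negative y, beside the right box. Its bar runs from about (378,267) to (438,261). The tape roll (355,311), carton (433,321) and glue (492,317) stand in front of it.

```bash
cat > h.py <<'E'
import numpy as np,cv2
def cloud(f):
    K=f["camera_matrix"];z=f["range_z"];v,u=np.indices(z.shape)
    P=np.stack([(u-K[0,2])/K[0,0]*z,(v-K[1,2])/K[1,1]*z,z],-1)
    return P@f["world_from_camera"][:3,:3].T+f["world_from_camera"][:3,3]
E
python3 - <<'E'
from h import *
f=np.load("top0.npz");W=cloud(f)
def at(u,v,z):
    K=f["camera_matrix"];T=f["world_from_camera"];d=T[:3,:3]@np.array([(u-K[0,2])/K[0,0],(v-K[1,2])/K[1,1],1]);return (T[:3,3]+d*(z-T[2,3])/d[2]).round(4)
print("bar ends",at(378,268,.115),at(438,261.5,.115))
print("lid corners",[at(*p,.116) for p in((346,163),(441,153),(453,239),(357,250))])
for n,(u0,u1,v0,v1),zl,zh in(("lid",(340,460,150,252),.1,.135),("bar",(372,445,250,275),.1,.135),("roll",(330,380,285,335),.03,.06),("carton",(410,455,295,345),.03,.06),("glue",(470,515,300,330),.03,.13),("tray",(455,515,165,235),.02,.06)):
    w=W[v0:v1,u0:u1].reshape(-1,3);w=w[(w[:,2]>zl)&(w[:,2]<zh)]
    print(n,len(w),w.min(0).round(3),w.max(0).round(3),np.median(w,0).round(3), cv2.minAreaRect((w[:,:2]*1000).astype(np.float32)))
w=W[256:273,388:430].reshape(-1,3);w=w[(w[:,2]>.1)&(w[:,0]<.51)]
print(len(w),w.mean(0),np.polyfit(w[:,1],w[:,0],1))
E
```

```text
bar ends [ 0.458  -0.1239  0.115 ] [ 0.4701 -0.2616  0.115 ]
lid corners [array([ 0.707 , -0.0575,  0.116 ]), array([ 0.7268, -0.2828,  0.116 ]), array([ 0.5212, -0.2987,  0.116 ]), array([ 0.5001, -0.0772,  0.116 ])]
lid 8855 [ 0.494 -0.303  0.1  ] [ 0.734 -0.056  0.125] [ 0.614 -0.179  0.116] ((607.2701416015625, -180.10598754882812), (240.87796020507812, 229.73855590820312), 5.4267096519470215)
bar 442 [ 0.456 -0.265  0.11 ] [ 0.499 -0.121  0.124] [ 0.469 -0.186  0.117] ((476.228271484375, -192.67031860351562), (144.8861541748047, 43.32465362548828), 89.02831268310547)
roll 510 [ 0.314 -0.119  0.03 ] [ 0.409 -0.025  0.055] [ 0.361 -0.074  0.048] ((361.3514709472656, -71.89076232910156), (93.83273315429688, 94.65846252441406), 88.6850814819336)
carton 1085 [ 0.282 -0.304  0.031] [ 0.384 -0.22   0.051] [ 0.333 -0.261  0.045] ((333.121337890625, -262.11602783203125), (65.93179321289062, 90.22106170654297), 74.1578598022461)
glue 476 [ 0.319 -0.416  0.03 ] [ 0.367 -0.374  0.125] [ 0.344 -0.389  0.083] ((343.26776123046875, -394.78753662109375), (41.072147369384766, 47.933807373046875), 85.51412200927734)
tray 2520 [ 0.545 -0.476  0.02 ] [ 0.715 -0.349  0.06 ] [ 0.625 -0.409  0.042] ((630.789306640625, -412.5417175292969), (160.7877655029297, 111.51264190673828), 6.478026866912842)
226 [ 0.46544148 -0.18989093  0.1364778 ] [-0.25934912  0.41619343]
```

```bash
cat >> h.py <<'E'
from scipy.spatial.transform import Rotation as R
def plan(s,pt,Rt):
    """turn (units of 5 deg, in present tool axes), then shift (units of 25 mm) in target axes"""
    R0=R.from_quat(np.roll(s["tool_rot"],-1))
    print("axes\n",R0.as_matrix().round(3)); 
    t=(R0.inv()*Rt).as_rotvec(degrees=True)/5
    print("turn",t.round(3),"shift in target axes",((Rt.inv().apply(pt-s["tool_pos"]))/.025).round(3), "in present axes",((R0.inv().apply(pt-s["tool_pos"]))/.025).round(3))
def target(psi,yaw=5.2,flip=1):
    """tool tilted psi deg down from level along box x; jaws square to the bar"""
    c,n=np.cos(np.radians(yaw)),np.sin(np.radians(yaw));bx=np.array([c,n,0]);p=np.radians(psi)
    y=np.cos(p)*bx-np.array([0,0,np.sin(p)]);x=flip*(np.sin(p)*bx+np.array([0,0,np.cos(p)]))
    return R.from_matrix(np.c_[x,y,np.cross(x,y)])
E
python3 - <<'E'
from h import *
from plant import manip
s=manip.state()
for f in(1,-1): plan(s,np.array([.464,-.193,.26]),target(90,flip=f))
E
```

```text
axes
 [[ 0.364 -0.001 -0.931]
 [ 0.931 -0.002  0.364]
 [-0.002 -1.     0.   ]]
turn [ 1.0000e-02  1.2688e+01 -2.0000e-02] shift in target axes [  6.618  -1.192 -31.713] in present axes [-25.409  -1.15  -20.099]
axes
 [[ 0.364 -0.001 -0.931]
 [ 0.931 -0.002  0.364]
 [-0.002 -1.     0.   ]]
turn [-2.3000e-02 -2.3312e+01 -1.1000e-02] shift in target axes [-6.618 -1.192 31.713] in present axes [-25.409  -1.15  -20.099]
```

>>> drive_tool(
  motion=[
    [[0,-0.2,0],[0,1,0],-1],
    [[0,-0.2,0],[0,1,0],-1],
    [[0,-0.2,0],[0,1,0],-1],
    [[0,-0.2,0],[0,1,0],-1],
    [[0,-0.2,0],[0,1,0],-1],
    [[0,-0.2,0],[0,1,0],-1],
    [[0,0,0],[0,1,0],-1],
    [[0,0,0],[0,1,0],-1],
    [[0,0,0],[0,1,0],-1],
    [[0,0,0],[0,1,0],-1],
    [[0,0,0],[0,1,0],-1],
    [[0,0,0],[0,1,0],-1],
  ],
)

```text
time: 1.3
tool_pos: [0.2275, 0.5818, 0.2605]
tool_rot: [-0.705, 0.706, 0.052, -0.052]
contact_force: [1.1, 0.6, -0.4]
gripper_width: 0.998
```

>>> drive_tool(
  motion=[
    [[0.2,0,-1],[0,0.69,0],-1],
    [[0.2,0,-1],[0,0,0],-1],
    [[0.2,0,-1],[0,0,0],-1],
    [[0.2,0,-1],[0,0,0],-1],
    [[0.2,0,-1],[0,0,0],-1],
    [[0.2,0,-1],[0,0,0],-1],
    [[0.2,0,-1],[0,0,0],-1],
    [[0.2,0,-1],[0,0,0],-1],
    [[0.2,0,-1],[0,0,0],-1],
    [[0.2,0,-1],[0,0,0],-1],
    [[0.2,0,-1],[0,0,0],-1],
    [[0.2,0,-1],[0,0,0],-1],
  ],
)

```text
time: 2.5
tool_pos: [0.3159, 0.2881, 0.2608]
tool_rot: [-0.706, 0.707, 0.032, -0.032]
contact_force: [-0.1, -0.3, 0.3]
gripper_width: 1.001
```

>>> drive_tool(
  motion=[
    [[0.2,0,-1],[0,0,0],-1],
    [[0.2,0,-1],[0,0,0],-1],
    [[0.2,0,-1],[0,0,0],-1],
    [[0.2,0,-1],[0,0,0],-1],
    [[0.2,0,-1],[0,0,0],-1],
    [[0.2,0,-1],[0,0,0],-1],
    [[0.2,0,-1],[0,0,0],-1],
    [[0.2,0,-1],[0,0,0],-1],
    [[0.2,0,-1],[0,0,0],-1],
    [[0.2,0,-1],[0,0,0],-1],
    [[0,0,0],[0,0,0],-1],
    [[0,0,0],[0,0,0],-1],
  ],
)

```text
time: 3.7
tool_pos: [0.3882, 0.0446, 0.2609]
tool_rot: [0.707, -0.706, -0.031, 0.032]
contact_force: [0.4, -0.0, -0.3]
gripper_width: 1.0
```

Run:
```python
from h import *
from plant import manip
s=manip.state();print(s["time"],s["tool_pos"],s["joint_pos"].round(3))
plan(s,np.array([.464,-.193,.21]),target(90))
```

```text
3.7 [0.3881519  0.0446198  0.26086952] [-0.077 -0.572  2.078  0.     1.636 -0.166]
axes
 [[ 0.996 -0.001 -0.089]
 [ 0.089  0.     0.996]
 [-0.001 -1.     0.001]]
turn [-0.006 -0.017 -0.01 ] shift in target axes [ 2.16   2.035 -9.741] in present axes [ 2.176  2.027 -9.739]
```

>>> drive_tool(
  motion=[
    [[0.22,0.2,-1],[0,0,0],0],
    [[0.22,0.2,-1],[0,0,0],0],
    [[0.22,0.2,-1],[0,0,0],0],
    [[0.22,0.2,-1],[0,0,0],0],
    [[0.22,0.2,-1],[0,0,0],0],
    [[0.22,0.2,-1],[0,0,0],0],
    [[0.22,0.2,-1],[0,0,0],0],
    [[0.22,0.2,-1],[0,0,0],0],
    [[0.22,0.2,-1],[0,0,0],0],
    [[0.2,0.2,-0.74],[0,0,0],0],
    [[0,0,0],[0,0,0],0],
    [[0,0,0],[0,0,0],0],
  ],
)

```text
time: 4.9
tool_pos: [0.4647, -0.1917, 0.211]
tool_rot: [0.707, -0.706, -0.032, 0.033]
contact_force: [0.1, 0.2, 0.5]
gripper_width: 0.5
```

Run:
```python
from h import *
from plant import manip
s=manip.state();print(s["time"],s["tool_pos"],s["joint_pos"].round(3),s["gripper_width"])
f=manip.grab_frame("wrist");cv2.imwrite("pics/w1.png",f["img"])
T=np.eye(4);T[:3,:3]=R.from_quat(np.roll(s["tool_rot"],-1)).as_matrix();T[:3,3]=s["tool_pos"]
f["world_from_camera"]=T@f["T_tool_cam"];W=cloud(f)
np.save("w1.npy",W)
w=W.reshape(-1,3);bx=np.array([np.cos(np.radians(5.2)),np.sin(np.radians(5.2))]);by=np.array([-bx[1],bx[0]])
d=w[:,:2]-[.464,-.193];m=(np.abs(d@bx)<.025)&(np.abs(d@by)<.05)&(w[:,2]>.1)&(w[:,2]<.14)
w=w[m];print(m.sum(),w.mean(0),w[:,2].max(),np.polyfit(w[:,1],w[:,0],1),np.percentile(d[m]@bx,[2,50,98]))
```

```text
4.9 [ 0.46472437 -0.19171251  0.21095312] [-5.400e-01 -2.320e-01  1.914e+00  1.000e-03  1.461e+00 -6.310e-01] 0.49987040580674846
2427 [ 0.46783461 -0.18950704  0.11687102] 0.12025692526654386 [-0.09586063  0.44966835] [-0.00165323  0.0041658   0.00985884]
```

View pics/w1.png

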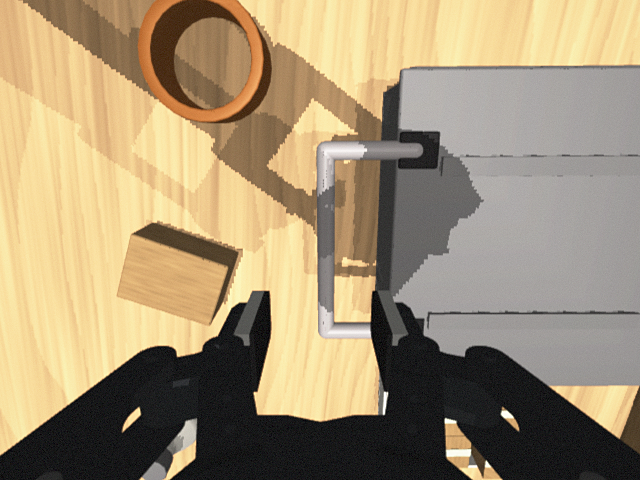

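>>> drive_tool(
  motion=[
    [[0.14,0,0],[0,0,0],0],
    [[0,0.5,0],[0,0,0],0],
    [[0,0.5,0],[0,0,0],0],
    [[0,0.5,0],[0,0,0],0],
    [[0,0.5,0],[0,0,0],0],
    [[0,0.5,0],[0,0,0],0],
    [[0,0.5,0],[0,0,0],0],
    [[0,0.5,0],[0,0,0],0],
    [[0,0.5,0],[0,0,0],0],
    [[0,0.5,0],[0,0,0],0],
    [[0,0.2,0],[0,0,0],0],
    [[0,0,0],[0,0,0],0],
  ],
)

```text
time: 6.15
tool_pos: [0.4676, -0.1922, 0.0926]
tool_rot: [0.707, -0.706, -0.031, 0.033]
contact_force: [0.2, 0.5, -0.2]
gripper_width: 0.504
```

>>> drive_tool(
  motion=[
    [[0,0,0],[0,0,0],0.3],
    [[0,0,0],[0,0,0],0.5],
    [[0,0,0],[0,0,0],0.7],
    [[0,0,0],[0,0,0],1],
    [[0,0,0],[0,0,0],1],
    [[0,0,0],[0,0,0],1],
    [[0,0,0],[0,0,0],1],
    [[0,0,0],[0,0,0],1],
  ],
)

```text
time: 6.95
tool_pos: [0.4682, -0.1928, 0.094]
tool_rot: [-0.706, 0.707, 0.032, -0.032]
contact_force: [-1.9, -2.0, 1.4]
gripper_width: 0.116
```

Run:
```python
from h import *
from plant import manip
s=manip.state();print(s["time"],s["tool_pos"],s["contact_force"],s["ft_torque"],s["gripper_width"])
f=manip.grab_frame("wrist");cv2.imwrite("pics/w2.png",f["img"])
```

```text
6.95 [ 0.46821849 -0.1928147   0.09402   ] [-1.90464591 -2.0400996   1.44942613] [-0.28486025  0.29829534  0.12797595] 0.11553887198559433
```

View pics/w2.png

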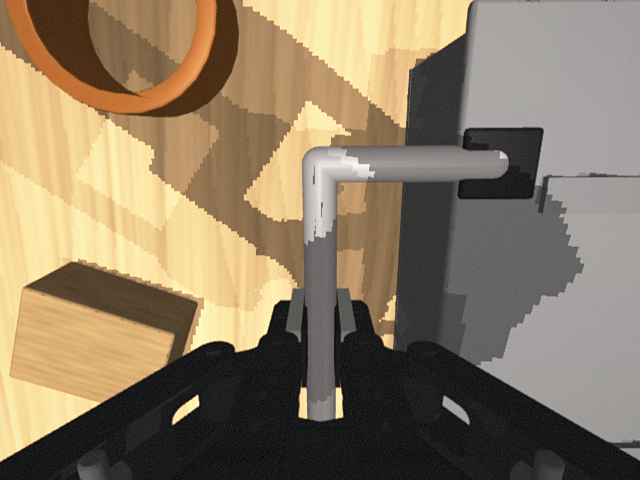

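>>> drive_tool(
  motion=[
    [[0.02,-0.44,0],[0,0,0],1],
    [[0.03,-0.44,0],[0,0,0],1],
    [[0.06,-0.44,0],[0,0,0],1],
    [[0.07,-0.44,0],[0,0,0],1],
    [[0.1,-0.43,0],[0,0,0],1],
    [[0.1,-0.43,0],[0,0,0],1],
    [[0.13,-0.42,0],[0,0,0],1],
    [[0.14,-0.42,0],[0,0,0],1],
    [[0.17,-0.41,0],[0,0,0],1],
    [[0.18,-0.4,0],[0,0,0],1],
    [[0.2,-0.39,0],[0,0,0],1],
    [[0.22,-0.39,0],[0,0,0],1],
  ],
)

```text
time: 8.2
tool_pos: [0.5009, -0.1896, 0.2202]
tool_rot: [0.706, -0.706, -0.029, 0.035]
contact_force: [-9.1, -4.4, 1.6]
gripper_width: 0.116
```

```bash
cat > chk.py <<'E'
from h import *
from plant import manip
import sys
s=manip.state();print(s["time"],s["tool_pos"].round(4),s["contact_force"].round(1),s["ft_torque"].round(2),s["gripper_width"],s["joint_pos"].round(2))
f=manip.grab_frame("top");W=cloud(f);cv2.imwrite(f"pics/{sys.argv[1]}.png",f["img"])
w=W.reshape(-1,3);yw=np.radians(5.2);bx=np.array([np.cos(yw),np.sin(yw)]);by=np.array([-bx[1],bx[0]])
d=w[:,:2]-[.716,-.170];X,Y=d@bx,d@by
m=(X<-.02)&(X>-.22)&(np.abs(np.abs(Y)-.095)<.012)&(w[:,2]>.12)
a=np.degrees(np.arctan2(w[m,2]-.114,-X[m]));print("lid deg",m.sum(),np.percentile(a,[10,50,90]).round(1))
print("from tcp",np.degrees(np.arcsin((s["tool_pos"][2]+.019-.11)/.253))-.7)
E
python3 chk.py t1
```

```text
8.2 [ 0.5009 -0.1896  0.2202] [-9.1 -4.4  1.6] [-0.73  1.87  0.11] 0.1158796649709961 [-0.5  -0.15  1.83 -0.    1.47 -0.59]
lid deg 962 [30.  31.5 35.6]
from tcp 30.003752677279675
```

>>> drive_tool(
  motion=[
    [[0.24,-0.37,0],[0,0,0],1],
    [[0.25,-0.37,0],[0,0,0],1],
    [[0.27,-0.35,0],[0,0,0],1],
    [[0.28,-0.34,0],[0,0,0],1],
    [[0.3,-0.33,0],[0,0,0],1],
    [[0.31,-0.31,0],[0,0,0],1],
    [[0.33,-0.3,0],[0,0,0],1],
    [[0.33,-0.29,0],[0,0,0],1],
    [[0.35,-0.27,0],[0,0,0],1],
    [[0.36,-0.26,0],[0,0,0],1],
    [[0.37,-0.24,0],[0,0,0],1],
    [[0.38,-0.23,0],[0,0,0],1],
  ],
)

```text
time: 9.45
tool_pos: [0.5953, -0.1805, 0.3179]
tool_rot: [-0.706, 0.707, 0.031, -0.033]
contact_force: [-14.7, 1.2, 15.8]
gripper_width: 0.114
```

>>> drive_tool(
  motion=[
    [[0,0,0],[0,0,0],1],
    [[0,0,0],[0,0,0],1],
    [[0,0,0],[0,0,0],1],
    [[0,0,0],[0,0,0],1],
    [[0,0,0],[0,0,0],1],
  ],
)

```text
time: 9.95
tool_pos: [0.5967, -0.1805, 0.3179]
tool_rot: [-0.706, 0.707, 0.033, -0.032]
contact_force: [-9.6, 1.1, 14.9]
gripper_width: 0.118
```

```bash
python3 chk.py t2
python3 - <<'E'
from h import *
from plant import manip
f=manip.grab_frame("scene");cv2.imwrite("pics/s2.png",f["img"])
E
```

```text
9.95 [ 0.5967 -0.1805  0.3179] [-9.6  1.1 14.9] [0.06 1.62 0.11] 0.11826043152447183 [-0.41  0.01  1.51 -0.    1.62 -0.5 ]
lid deg 1069 [62.2 68.2 71.4]
from tcp 63.03526549850703
```

View pics/s2.png

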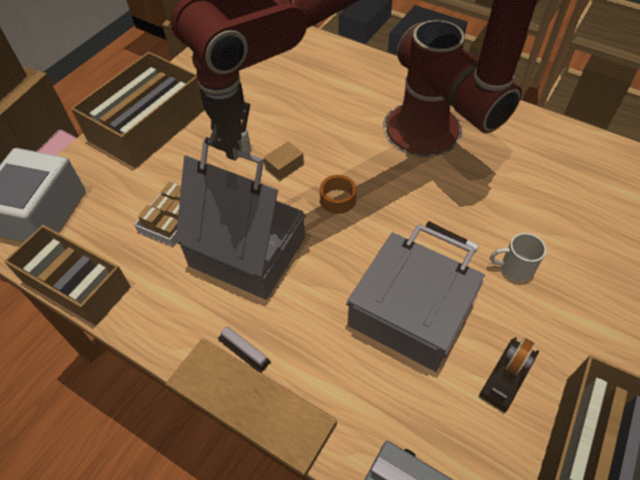

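View pics/t2.png

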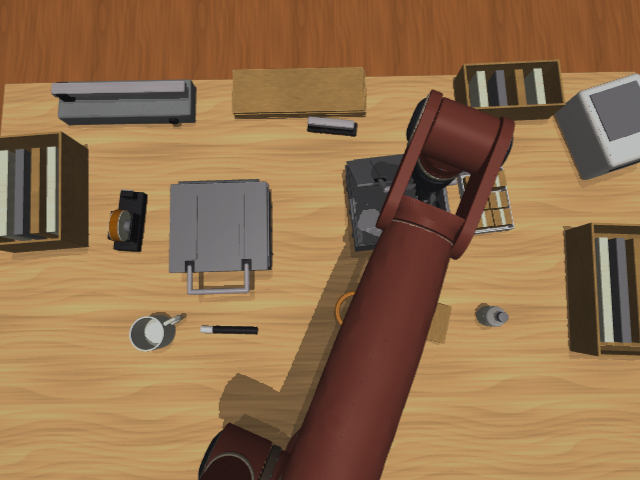

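The scene view shows the right lid open and gripped (lid face near px 225,220), with the left box shut and nothing visibly moved. In the top view the arm hides the lid, so I'll measure the lid plane from the scene camera.

```bash
cat > ang.py <<'E'
from h import *
from plant import manip
s=manip.state();print(s["time"],s["contact_force"].round(1),s["tool_pos"].round(4))
f=manip.grab_frame("scene");W=cloud(f);f0=np.load("scene0.npz");W0=cloud(f0)
def ang(W,q):
    mk=np.zeros(W.shape[:2],np.uint8);cv2.fillPoly(mk,[np.array(q)],1);w=W[mk>0];w=w[f["range_z"][mk>0]>0]
    c=np.median(w,0);n=np.linalg.svd(w-c,full_matrices=False)[2][2];n*=np.sign(n[2]);r=np.abs((w-c)@n)
    w=w[r<.004];c=w.mean(0);n=np.linalg.svd(w-c,full_matrices=False)[2][2];n*=np.sign(n[2]);return np.degrees(np.arccos(n[2])).round(2),n.round(3),len(w)
print("right lid",ang(W,[(200,185),(255,195),(255,235),(200,230)]),"shut then",ang(W0,[(225,205),(280,215),(255,260),(205,240)]))
print("left lid",ang(W,[(410,265),(450,280),(430,325),(375,300)]))
m=cv2.absdiff(f["img"],f0["img"]).max(2)
for n,(u,v) in dict(tray=(155,217),disp=(511,372),roll=(338,193),carton=(284,159),marker=(450,235),mug=(522,258),glue=(240,137)).items():
    print(n,"depth change mm",np.round(1000*np.median(np.abs(f["range_z"]-f0["range_z"])[v-8:v+8,u-8:u+8]),1),"img diff",np.median(m[v-8:v+8,u-8:u+8]))
E
python3 ang.py
```

```text
10.05 [-11.6   0.1  14. ] [ 0.5966 -0.1805  0.3178]
right lid (np.float64(60.37), array([0.866, 0.08 , 0.494]), 2307) shut then (np.float64(19.23), array([-0.251, -0.214,  0.944]), 282)
left lid (np.float64(0.79), array([-0.007, -0.012,  1.   ]), 2363)
tray depth change mm 2.6 img diff 12.0
disp depth change mm 1.8 img diff 7.0
roll depth change mm 3.0 img diff 9.0
carton depth change mm 3.2 img diff 13.0
marker depth change mm 2.9 img diff 12.0
mug depth change mm 2.4 img diff 12.0
glue depth change mm 412.6 img diff 51.0
```

```bash
python3 -c "
from plant import manip
print(manip.state()['joint_vel'].round(3));print(manip.job_done())"
```

```text
[-0.001 -0.     0.     0.001  0.     0.   ]
the job is handed in; nothing more can be done
None
```

I lifted the lid of the right box, the one beside the tray at negative y, by its bar handle to about 60°. I handed the job in at about 10 s of robot time, with the gripper still holding the bar.

- **Lid angle:** a plane fit to the lid from the scene camera gave 60.4°, while the tool position gave about 62–63°. Both are inside the ±5.7° tolerance. A third estimate, from the top camera, read about 68°, but the arm hid the lid there, so I discarded it. The scene camera's reading of this lid when shut was also unusable (19° from a poor fit), so I have no zero reference for that fit.
- **Holding:** the arm was still, and the force on the tool was steady at about 15 N.
- **Other box and loose items:** the left lid measured 0.8°, so it is shut. Every loose item I checked with the scene camera showed about 3 mm of depth change or less, which is within camera noise. The arm hid the glue bottle from the scene camera, but in the top view it stood where it began.

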